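Empty the paint shaker into the carrying tray

ROBOT

A 7-joint arm with a two-finger parallel gripper is mounted at the origin on the work surface. World frame = base frame: x ahead of the robot, y to its left, z up, the work surface at z = 0. Lengths are in m, angles in rad, forces in N, time in s.
With the tool pointing down it reaches from about 0.425 to 0.875 m from the base axis. Payload 4.7 kg.
Tool frame: the origin (TCP) lies at the very end of the fingers, on their centre line; the grasp point (between the pads) lies 19 mm behind it; z points along the fingers, y is the line along which they close (so a half turn about z gives the same grasp; the last joint's range is limited). The gripper opens to 87 mm and grips with 3 to 60 N. Pads are 19 mm wide; open, the fingers measure 117 mm over their backs; the gripper's body (75 mm by 190 mm) begins 51 mm behind the grasp point.
Start: joints at [-1.285, 0.321, -0.07, 1.45, 0.023, 1.371, -0.057], TCP at [0.175, 0.626, 0.2] pointing down, gripper open.
Joint ranges: [-2.86, 2.86], [-0.3, 2.09], [-1.38, 1.24], [0.06, 2.45], [-1.56, 4.7], [0.09, 2.05], [-2.69, 2.69]. Speed limits (rad/s): [2.57, 2.57, 3.14, 3.14, 3.14, 3.14, 3.14].

INTERFACE

Orientations are given as a rotation vector (axis times angle).
In Python, from bench import ctrl, imaging, ticket gives the robot as it stands.
- The arm moves only by the tool jog_arm, never from a script. Its argument "rows" is text: rows parted by semicolons, each of 7 numbers parted by spaces: the shift along the tool's x, y, z in cm, then the turn, a rotation vector about the tool's x, y, z in rad, then the closure, from -1 (fully open) to 1 (shut), so that 0 is half open. A call has 1 to 5 rows; each row shifts and turns the commanded pose from where the row before left it, along the tool's axes as they then stand; what a row does not reach is not made up. A row lasts 1/8 s, in which the tool goes at most 62.5 mm and 10.7 degrees, less where a joint would pass 70% of its speed; a pose out of reach is approached as far as the arm can. A call with a gripper value outside its range is refused whole. The fingers move at their own pace and stop on an object; "force" is the grip in N (left out, the last holds). Time passes only in rows, so rows that do not move let the fingers close. It gives the time, the measured TCP pose, the force, the opening and the grip force at its end, in the units of the state.
- ctrl.get_state(): the state, without advancing time (a new reading comes with each control period).
- imaging.get_image(name): name is "side" or "top"; returns a dict with "img" (384x512x3 uint8, blue, green, red), "vertical_fov" (degrees; the focal length in pixels is half the picture's height over the tangent of half this angle, whatever the lens; pixels are square), "cx", "cy" (the principal point, pixels), "origin" and "orientation" of the camera in the world. Camera axes: x right, y down, z forward; pixel columns grow to the right and rows downward; lengths in m; the calibration is good to about 2 mm. A picture is of the moment at which its call begins. There is no depth.
- ticket.close_job(): hands the job in; it is judged then, once.
The state is a dict: "time": time; "joint_positions": joint angles; "qd": joint speeds; "joint_torque": joint torques, N m; "position": TCP position; "tool_rot": TCP orientation; "ft_force": force on the tool from outside, world axes, zero at the start; "torque": the same for the moment, N m; "grip_width": opening from 0.0 (shut) to 1.0 (fully open); "grip_force": force on a finger pad.
Only numpy, scipy, OpenCV 4.12 (cv2) and the standard library are available. Lean on these libraries where they do the work, as an engineer would, in place of code of your own. Each camera call takes 0.05 s, during which the arm holds its last target. There are 200 camera calls.

TASK

With its cover still shut, stop the paint shaker by pressing its red plunger right down to its stop and letting it up again, and only then slide the clear cover fully open. Collect every paint bottle, both those in the shaker's wells and the two left on the table, in the wooden carrying tray (standing or lying, on the tray's floor rather than on top of one another), and slide the cover fully shut again. Do not knock over the painted birds.

Things in the scene. Friction and masses are not known exactly. Their poses are not given: they have to be found in the camera images.
- shaker: Grey and blue paint shaker, fixed. Origin on the table under the middle of its four wells; y points along the machine from the wells to the blue motor housing, x across it (away from the robot), z up. Grey well block x -75 to 75, y -70 to 110 mm, 74 mm high. Housing y 110 to 240 mm, 118 mm high. Guide rails for the cover along y at x = +-84 mm, 8 mm wide, 128 mm high.
- wells_top (a point): Middle of the four wells at the block's top face, 74 mm above the table; axes as the shaker's. The square wells are 30 mm wide and 62 mm deep, at x = +-32, y = +-32 mm from this point.
- cover (a joint): Clear sliding cover with orange edges, 178 x 130 mm, 6 mm thick, underside 129 mm above the table. Slide position in m along the shaker's y axis: 0 = shut over the wells, 0.17 = fully open over the motor housing (end stops at both). It stays where it is left and slides with about 2 N; it may stand slightly ajar at the start.
- cover_grip (a point): Middle of the cover's orange upright grip fin: 60 mm along the shaker's x, 16 mm thick along the shaker's y, 36 mm high; this point is 153 mm above the table, the fin's top 18 mm above it and the cover plate 18 mm below it. It moves with the cover.
- plunger (a joint): Red mushroom-headed sprung stop plunger on a small blue console (70 x 80 mm, 55 mm high) in front of the motor housing. Value in m pressed down: 0 = up, 0.014 = down on its stop; needs about 8.5 N at the stop and springs back up when let go.
- plunger_top (a point): Centre of the top face of the red plunger head (42 mm across), 91 mm above the table when up.
- tray: Open wooden carrying tray, loose, 0.7 kg, 170 (its x) x 240 (its y) x 40 mm high, walls and floor 5 mm thick. Origin under its centre on the table, z up.
- bird0: Yellow painted wooden bird on a 68 mm dark wooden disc, 95 mm high, loose, to be left alone. Origin under the disc, z up.
- bird1: Another yellow painted wooden bird, like bird0; to be left alone.
- bottle0_mid (a point): Centre (half-way up) of the square paint bottle with yellow body and white cap: 28 x 28 x 110 mm, straight sides over its whole height, about 90 g, closed. Its z axis runs along its length from foot to cap, x and y square to its sides. At the start in a well of the shaker, standing on the well floor with the top 48 mm above the block; may be absent.
- bottle1_mid (a point): Centre (half-way up) of the square paint bottle with red body and white cap: 28 x 28 x 110 mm, straight sides over its whole height, about 90 g, closed. Its z axis runs along its length from foot to cap, x and y square to its sides. At the start in a well of the shaker, standing on the well floor with the top 48 mm above the block; may be absent.
- bottle2_mid (a point): Centre (half-way up) of the square paint bottle with green body and white cap: 28 x 28 x 110 mm, straight sides over its whole height, about 90 g, closed. Its z axis runs along its length from foot to cap, x and y square to its sides. At the start in a well of the shaker, standing on the well floor with the top 48 mm above the block; may be absent.
- bottle3_mid (a point): Centre (half-way up) of the square paint bottle with blue body and white cap: 28 x 28 x 110 mm, straight sides over its whole height, about 90 g, closed. Its z axis runs along its length from foot to cap, x and y square to its sides. At the start in a well of the shaker, standing on the well floor with the top 48 mm above the block; may be absent.
- bottle4_mid (a point): Centre (half-way up) of the square paint bottle with orange body and white cap: 28 x 28 x 110 mm, straight sides over its whole height, about 90 g, closed. Its z axis runs along its length from foot to cap, x and y square to its sides. At the start standing loose on the table top in front of the shaker; always there.
- bottle5_mid (a point): Centre (half-way up) of the square paint bottle with grey body and white cap: 28 x 28 x 110 mm, straight sides over its whole height, about 90 g, closed. Its z axis runs along its length from foot to cap, x and y square to its sides. At the start standing loose on the table top in front of the shaker; always there.

How it is judged:
On the way, in this order (a step that is already met when the one before it is completed fails the run):
1. with the cover still shut, the red plunger is pressed down to its stop (value of joint plunger above 0.0125 m and value of joint cover below 0.04 m), for 0.1 s.
2. the plunger is up again and the cover is slid fully open (value of joint cover above 0.155 m and value of joint plunger below 0.004 m), for 0.2 s.
At the end, for the whole second after the job is handed in: The cover is shut to within 10 mm, the plunger is up, the tray stands flat on the table, and every bottle present is at rest in the tray: its centre is within the tray's inner walls and between 10 and 85 mm above the tray's underside (value of joint cover below 0.01 m and value of joint plunger below 0.004 m and linear speed of each of tray, bottle0, bottle1, bottle2, bottle3, bottle4, bottle5 below 0.03 m/s and angle between tray's own z axis and vertical below 0.1 rad and height (world z) of tray below 0.015 m and x of bottle0_mid in the frame of tray between -0.08 and 0.08 m and y of bottle0_mid in the frame of tray between -0.115 and 0.115 m and z of bottle0_mid in the frame of tray between 0.01 and 0.085 m and x of bottle1_mid in the frame of tray between -0.08 and 0.08 m and y of bottle1_mid in the frame of tray between -0.115 and 0.115 m and z of bottle1_mid in the frame of tray between 0.01 and 0.085 m and x of bottle2_mid in the frame of tray between -0.08 and 0.08 m and y of bottle2_mid in the frame of tray between -0.115 and 0.115 m and z of bottle2_mid in the frame of tray between 0.01 and 0.085 m and x of bottle3_mid in the frame of tray between -0.08 and 0.08 m and y of bottle3_mid in the frame of tray between -0.115 and 0.115 m and z of bottle3_mid in the frame of tray between 0.01 and 0.085 m and x of bottle4_mid in the frame of tray between -0.08 and 0.08 m and y of bottle4_mid in the frame of tray between -0.115 and 0.115 m and z of bottle4_mid in the frame of tray between 0.01 and 0.085 m and x of bottle5_mid in the frame of tray between -0.08 and 0.08 m and y of bottle5_mid in the frame of tray between -0.115 and 0.115 m and z of bottle5_mid in the frame of tray between 0.01 and 0.085 m); the robot touches nothing.
It fails at once if a painted bird is knocked over (tipped more than about 35 degrees) (angle between any of bird0, bird1's own z axis and vertical above 0.6 rad).
Of bottle0, bottle1, bottle2, bottle3 only 2 to 3 are there at a start; the rules pass over those that are not, and their reading is None.
At some moment in a run one of tray may be knocked a few centimetres aside while the robot is not near it.
Once in a run the grip may slacken for a moment while it holds something.
It also fails if it takes over 208 s, if anything falls off the work surface, if the arm or the gripper's body presses on something with over 40 N, if the wrist force passes 120 N, or if a joint passes its speed limit or range.

## Working session

There is one attempt and no reset: what is moved stays moved. The work goes in short steps, Python scripts to look and compute and a tool call to move; the robot and the scene stay as the last step left them, time stands still between calls to the robot, and variables do not carry over. Pictures are saved under pics/ and viewed, at most 14 in all, crops included, and the job is handed in when it is done.

Besides the shell and the picture viewer there is one more tool, called after ">>>" as name(argument=value, ...), one argument or row to a line, values as JSON. jog_arm: Moves the arm, as the interface text tells. Its arguments: {"type":"object","properties":{"rows":{"type":"string"},"force":{"type":"number"}},"required":["rows"]}

```bash
ls; mkdir -p pics
python3 - <<'E'
from bench import ctrl, imaging, ticket
import cv2
s=ctrl.get_state(); print({k:(s[k]) for k in s})
for n in ("side","top"):
    d=imaging.get_image(n); cv2.imwrite(f"pics/{n}0.png",d["img"]); print(n,{k:d[k] for k in d if k!="img"})
E
```

```text
pics
{'time': 0.0, 'joint_positions': array([-1.28492409,  0.32183628, -0.07009912,  1.451674  ,  0.02260752,
        1.37077675, -0.0569033 ]), 'qd': array([-2.84284347e-04,  5.47732526e-04, -8.54193867e-05, -2.72720339e-04,
        1.27832175e-03, -8.79547138e-05,  1.78076544e-03]), 'joint_torque': array([ 1.91862350e-04, -4.91281843e+01, -4.03685309e-01, -3.12534535e+01,
       -6.39386033e-02,  4.36688215e-02,  1.53227193e-04]), 'position': array([0.17437098, 0.62556221, 0.19905354]), 'tool_rot': array([-4.25498533e-01, -3.11248260e+00,  2.98493975e-03]), 'ft_force': array([ 0.61522177, -0.03904868, -0.98025621]), 'torque': array([ 0.02782081,  0.00147191, -0.01591005]), 'grip_force': 0.0, 'grip_width': 0.9996878058420828}
side {'vertical_fov': 51.830597648424714, 'cx': 252.3498003040792, 'cy': 188.69283766377725, 'origin': array([ 0.48749556, -0.94952907,  0.86052783]), 'orientation': array([-2.24156603,  0.0749676 , -0.01553074])}
top {'vertical_fov': 49.78817445808703, 'cx': 250.6394967846291, 'cy': 192.10381467622233, 'origin': array([0.41068384, 0.00596371, 1.18918035]), 'orientation': array([-2.1856779 ,  2.15299798, -0.13852527])}
```

Run:
```python
import cv2
for n in ("side0","top0"):
    cv2.imwrite(f"pics/{n}b.png",cv2.resize(cv2.imread(f"pics/{n}.png"),(800,600),interpolation=cv2.INTER_CUBIC))
```

```text
(no output)
```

View pics/side0b.png

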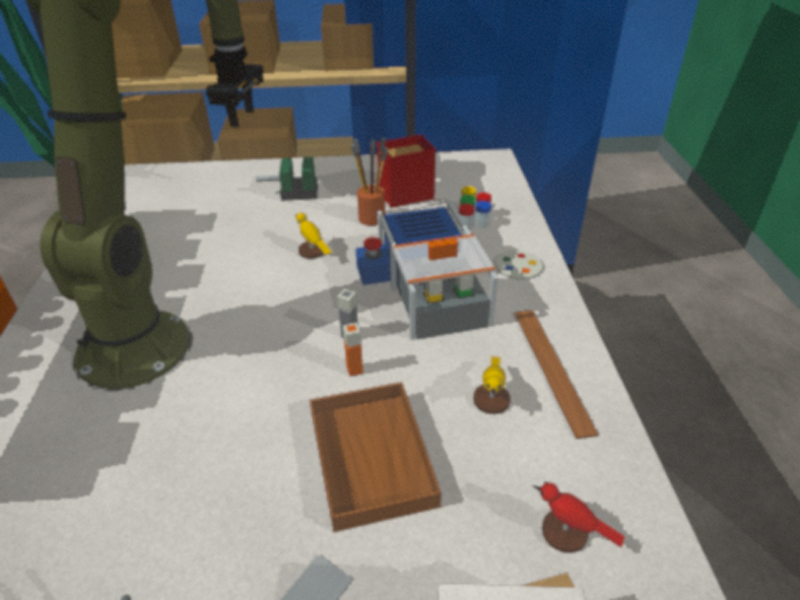

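View pics/top0b.png

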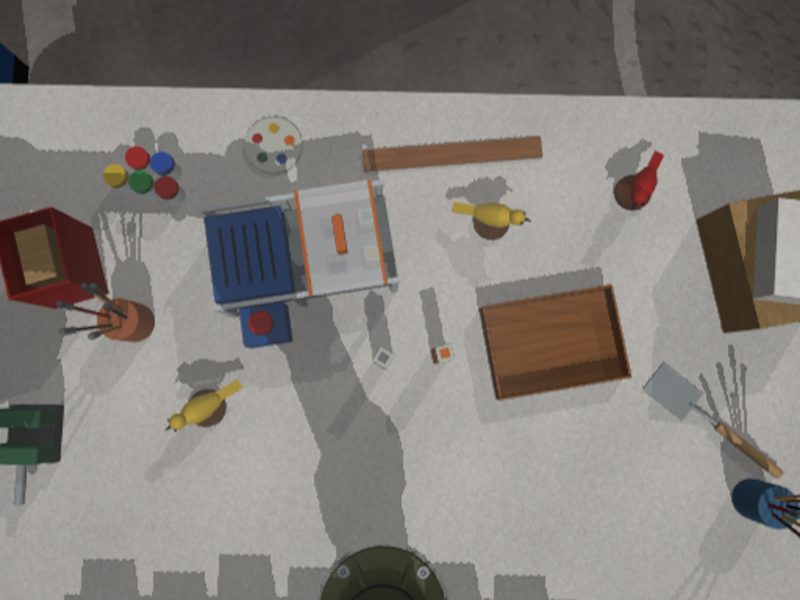

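```bash
cat > h.py <<'E'
import numpy as np, cv2
from scipy.spatial.transform import Rotation as R
from bench import ctrl, imaging, ticket
def cam(d):
    h=d["img"].shape[0]; f=h/2/np.tan(np.radians(d["vertical_fov"])/2)
    return f,np.array([d["cx"],d["cy"]]),np.array(d["origin"]),R.from_rotvec(d["orientation"]).as_matrix()
def back(d,uv,z):
    f,c,o,M=cam(d); uv=np.atleast_2d(uv).astype(float)
    r=np.c_[(uv-c)/f,np.ones(len(uv))]@M.T
    return o+r*((z-o[2])/r[:,2])[:,None]
def proj(d,P):
    f,c,o,M=cam(d); q=(np.atleast_2d(P)-o)@M
    return q[:,:2]/q[:,2:]*f+c
def grab(n,name):
    d=imaging.get_image(n); cv2.imwrite(f"pics/{name}.png",d["img"]); return d
def zoom(img,x0,y0,x1,y1,k,name):
    cv2.imwrite(f"pics/{name}.png",cv2.resize(img[y0:y1,x0:x1],None,fx=k,fy=k,interpolation=cv2.INTER_CUBIC))
def blob(img,lo,hi,roi):
    hsv=cv2.cvtColor(img,cv2.COLOR_BGR2HSV); m=cv2.inRange(hsv,lo,hi); k=np.zeros_like(m); x0,y0,x1,y1=roi; k[y0:y1,x0:x1]=m[y0:y1,x0:x1]
    ys,xs=np.nonzero(k); return k,np.c_[xs,ys]
E
python3 - <<'E'
from h import *
d=imaging.get_image("top"); s=.64
def b(n,pts,z): print(n,back(d,np.array(pts)*s,z)[:,:2].round(4).tolist())
b("fin",[(339,234)],.171)
b("plunger",[(261,322)],.091)
b("orange",[(442,352)],.11); b("grey",[(383,356)],.11)
b("tray",[(482,308),(612,286),(630,376),(498,398)],.04)
b("housing",[(207,216),(282,205),(293,296),(213,305)],.118)
b("birds",[(491,222),(208,408)],.01)
b("caps",[(366,217),(374,253),(337,260)],.122)
i=d["img"]; zoom(i,125,105,265,245,5,"z1")
for lo,hi,roi,z,n in [((0,140,120),(6,255,255),(150,190,190,225),.091,"plred"),((5,140,140),(20,255,255),(205,130,228,168),.171,"fin")]:
    m,p=blob(i,lo,hi,roi); print(n,len(p),p.mean(0),back(d,p.mean(0),z)); print(cv2.minAreaRect(p.astype(np.float32)))
E
```

```text
fin [[0.6323, 0.0784]]
plunger [[0.4953, 0.2128]]
orange [[0.4483, -0.0934]]
grey [[0.4402, 0.0048]]
tray [[0.5304, -0.1712], [0.574, -0.4061], [0.4132, -0.4342], [0.3713, -0.1992]]
housing [[0.6709, 0.3052], [0.6921, 0.1797], [0.5374, 0.1562], [0.5203, 0.2882]]
birds [[0.6951, -0.1929], [0.3454, 0.3172]]
caps [[0.673, 0.0371], [0.6116, 0.0226], [0.5987, 0.0842]]
plred 6 [160.66666667 209.33333333] [[0.48637957 0.22936258 0.091     ]]
((160.6000213623047, 209.2000274658203), (4.4721360206604, 0.8944271206855774), 63.43495178222656)
fin 126 [216.55555556 148.65079365] [[0.63513987 0.07949242 0.171     ]]
((216.5606689453125, 148.64450073242188), (22.88460922241211, 5.474058628082275), 81.25383758544922)
```

View pics/z1.png

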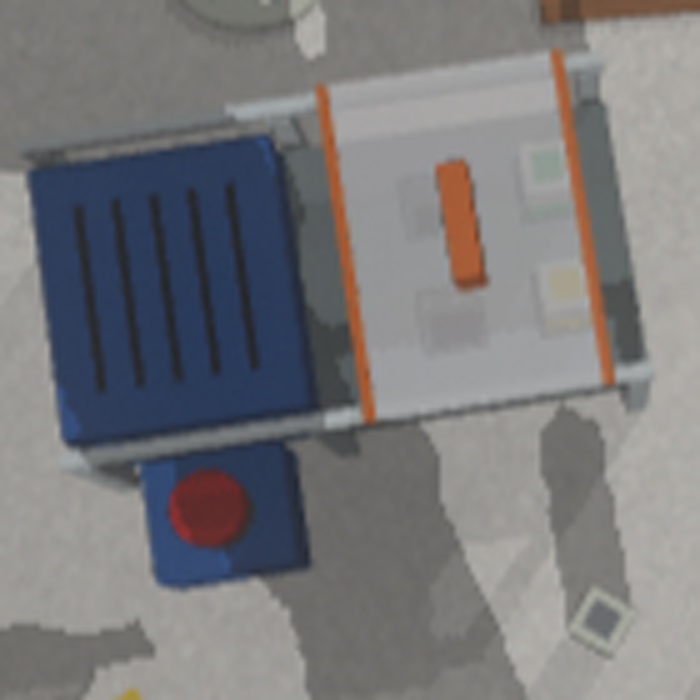

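Run:
```python
from h import *
d=imaging.get_image("top")
def b(pts,z): return back(d,np.array(pts)/5+np.array([125,105])-0.4,z)[:,:2]
c=b([(322,88),(557,52),(612,383),(370,420)],.135); print(c.round(4),c.mean(0))
for i,j in((0,1),(1,2),(2,3),(3,0)): v=c[j]-c[i]; print(np.linalg.norm(v),np.degrees(np.arctan2(v[1],v[0])))
print("fin",b([(460,224)],.171),"pl",b([(209,507)],.091))
hs=b([(30,172),(265,135),(315,408),(72,445)],.118);print(hs)
for i,j in((0,1),(1,2),(2,3),(3,0)): v=hs[j]-hs[i]; print(np.linalg.norm(v),np.degrees(np.arctan2(v[1],v[0])))
print("caps",b([(548,170),(568,287)],.122)); print("grey",b([(601,620)],.11))
# side check of orientation of loose bottles
ds=grab("side","side1")
P=np.array([[*b([(460,224)],.171)[0],.171],[*b([(209,507)],.091)[0],.091],[*b([(601,620)],.11)[0],.11]])
print(proj(ds,P)/.64)
zoom(ds["img"],205,180,345,320,5,"z2")
print(ctrl.get_state()["time"])
```

```text
[[0.7121 0.1556]
 [0.7337 0.0333]
 [0.5592 0.0019]
 [0.538  0.1256]] [0.63575746 0.07909133]
0.12410441290036373 -79.9702340611089
0.1773505641025875 -169.77946463722597
0.12550685784307203 99.70703052270095
0.1766444872444942 9.767050369298767
fin [[0.63323162 0.0793363 ]] pl [[0.49546771 0.21454125]]
[[0.66874874 0.30998421]
 [0.6909227  0.18723748]
 [0.5459115  0.15629035]
 [0.52453437 0.28149179]]
0.12473349149653158 -79.76006411094569
0.14827668512500172 -167.95311512593193
0.12701331407117433 99.6893529716648
0.1470020572135947 11.175990160338518
caps [[0.67371126 0.03725637]
 [0.6113553  0.02562432]]
grey [[0.43826868 0.00560439]]
[[441.34297649 241.85674897]
 [372.09389591 241.09308558]
 [345.96512855 293.15429951]]
0.25
```

View pics/z2.png

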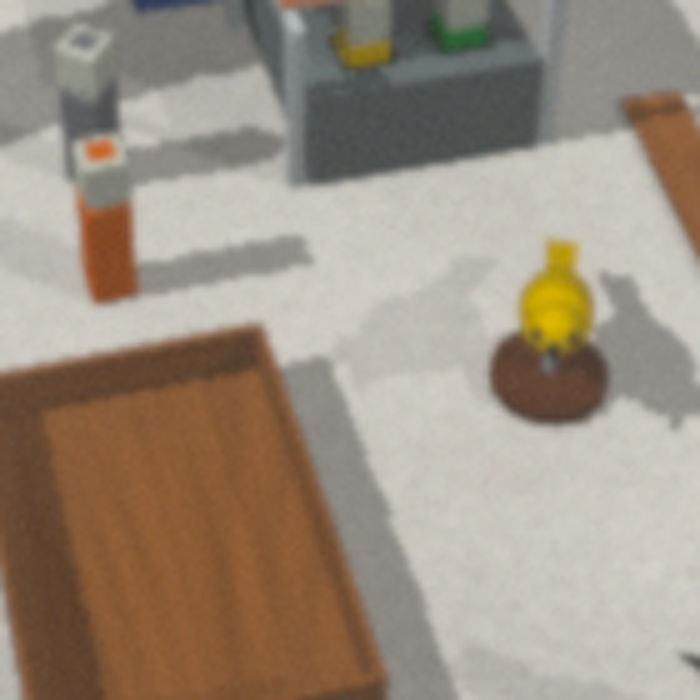

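>>> jog_arm(
  rows="-4.2 -3.1 0 0 0 0 1;-4.2 -3.1 0 0 0 0 1;-4.2 -3.1 0 0 0 0 1;-4.2 -3.1 0 0 0 0 1;-4.2 -3.1 0 0 0 0 1",
  force=20,
)

```text
time: 0.88
position: [0.3361, 0.419, 0.2003]
tool_rot: [0.426, 3.112, 0.001]
ft_force: [0.7, -0.8, 0.0]
grip_width: 0.513
grip_force: 0.0
```

>>> jog_arm(
  rows="-4.2 -3.1 0 0 0 0 1;-4.2 -3.1 0 0 0 0 1;-4.2 -3.1 0 0 0 0 1;-4.2 -3.1 1 0 0 0 1;-4.2 -3.1 3 0 0 0 1",
)

```text
time: 1.5
position: [0.4981, 0.2142, 0.1616]
tool_rot: [0.425, 3.109, 0.005]
ft_force: [0.6, 0.9, -0.7]
grip_width: 0.016
grip_force: 0.0
```

>>> jog_arm(
  rows="0 0 0 0 0 -0.15 1;0 0 0 0 0 -0.15 1;0 0 0 0 0 -0.145 1;0 0 0 0 0 0 1",
)

```text
time: 2.0
position: [0.4959, 0.2147, 0.1601]
tool_rot: [0.269, -3.13, -0.0]
ft_force: [-1.1, -0.6, -1.0]
grip_width: 0.005
grip_force: 0.0
```

```bash
cat >> h.py <<'E'
def to(xyz,ydir=None):
    s=ctrl.get_state(); M=R.from_rotvec(s["tool_rot"]).as_matrix()
    print("t",round(s["time"],2),"pos",s["position"].round(4),"ft",s["ft_force"].round(1),"gw",round(s["grip_width"],3),"gf",round(s["grip_force"],1))
    print("shift cm",(M.T@(np.array(xyz)-s["position"])*100).round(2))
    if ydir is not None:
        y=np.array([-np.sin(np.radians(ydir)),np.cos(np.radians(ydir)),0.])
        if y@M[:,1]<0: y=-y
        T=np.c_[np.cross(y,[0,0,-1.]),y,[0,0,-1.]]
        print("turn",R.from_matrix(M.T@T).as_rotvec().round(3))
E
python3 -c "
from h import *
to((.4955,.2145,.1),9.9)"
```

```text
t 2.0 pos [0.4959 0.2147 0.1601] ft [-1.1 -0.6 -1. ] gw 0.005 gf 0.0
shift cm [ 0.04 -0.01  6.01]
turn [ 0.    -0.    -0.001]
```

>>> jog_arm(
  rows="0 0 4 0 0 0 1;0 0 2.5 0 0 0 1;0 0 1 0 0 0 1;0 0 0.7 0 0 0 1;0 0 0 0 0 0 1",
)

```text
time: 2.62
position: [0.4962, 0.215, 0.0785]
tool_rot: [-0.271, 3.129, 0.0]
ft_force: [1.1, -0.4, -0.5]
grip_width: 0.009
grip_force: 0.0
```

```bash
python3 -c "
from h import *
d=grab('top','t2'); e=grab('side','s2')
a=cv2.resize(d['img'][170:245,130:230],(500,375)); b=cv2.resize(e['img'][110:190,200:300],(300,240)); b=cv2.resize(b,(500,400))
cv2.imwrite('pics/c1.png',np.vstack([a,b])[:600] if 0 else cv2.resize(np.vstack([a,b]),(380,590)))
to((.4955,.2145,.075)); print(proj(d,ctrl.get_state()['position']),proj(e,ctrl.get_state()['position']))
"
```

```text
t 2.73 pos [0.4966 0.2151 0.0791] ft [ 0.6 -0.4  0.6] gw 0.005 gf 0.0
shift cm [ 0.12 -0.04  0.41]
[[167.02333513 205.94277603]] [[238.57071159 157.00713947]]
```

View pics/c1.png

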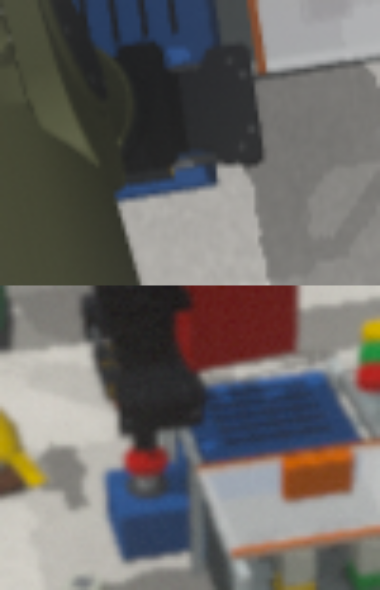

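>>> jog_arm(
  rows="0.1 0 0.3 0 0 0 1;0 0 0.2 0 0 0 1;0 0 0 0 0 0 1;0 0 0 0 0 0 1",
)

```text
time: 3.22
position: [0.4949, 0.2146, 0.0732]
tool_rot: [-0.272, 3.13, 0.0]
ft_force: [-0.4, 0.5, 0.2]
grip_width: 0.005
grip_force: 0.0
```

```bash
python3 -c "
from h import *
e=grab('side','s3')
print(ctrl.get_state()['ft_force'],ctrl.get_state()['joint_torque'].round(2),ctrl.get_state()['position'])
for n in ('side1','s2','s3'):
    i=cv2.imread(f'pics/{n}.png'); hsv=cv2.cvtColor(i,cv2.COLOR_BGR2HSV)[140:175,225:255]
    m=((hsv[...,0]<8)|(hsv[...,0]>172))&(hsv[...,1]>130)&(hsv[...,2]>70); ys,xs=np.nonzero(m); print(n,len(xs),xs.min()+225,xs.max()+225,ys.min()+140,ys.max()+140,xs.mean()+225,ys.mean()+140)
x=np.hstack([cv2.resize(cv2.imread(f'pics/{n}.png')[130:185,215:260],(260,318),interpolation=cv2.INTER_CUBIC) for n in ('side1','s2','s3')]); cv2.imwrite('pics/c2.png',x)
"
```

```text
[-0.04277793  0.05805064  0.36674522] [-0.000e+00 -3.705e+01  1.730e+00 -2.790e+01  3.000e-02  9.000e-02
 -0.000e+00] [0.49498576 0.2146417  0.07325487]
side1 57 234 243 153 159 238.28070175438597 155.78947368421052
s2 63 233 243 153 159 238.015873015873 155.87301587301587
s3 53 233 243 153 159 237.9433962264151 156.41509433962264
```

View pics/c2.png

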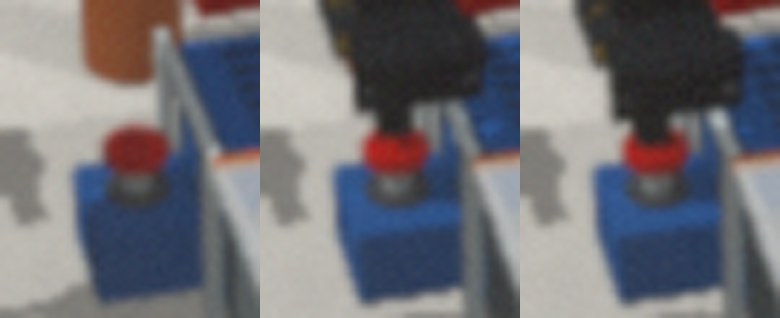

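```bash
python3 -c "
from h import *
e=imaging.get_image('side')
print(proj(e,[[.1744,.6256,.199],[.1744,.6256,.218]])/.64)
"
```

```text
[[244.22403514 126.43898787]
 [243.01989695 119.54178612]]
```

>>> jog_arm(
  rows="0 0 0.3 0 0 0 1;0 0 0.2 0 0 0 1;0 0 0 0 0 0 1",
)

```text
time: 3.7
position: [0.4949, 0.2146, 0.0682]
tool_rot: [0.272, -3.13, -0.0]
ft_force: [0.2, 0.5, 1.3]
grip_width: 0.004
grip_force: 0.7
```

>>> jog_arm(
  rows="0 0 0.4 0 0 0 1;0 0 0.3 0 0 0 1;0 0 0 0 0 0 1",
)

```text
time: 4.08
position: [0.4951, 0.2147, 0.0614]
tool_rot: [-0.272, 3.129, 0.0]
ft_force: [0.1, -0.9, 3.7]
grip_width: 0.006
grip_force: 2.4
```

```bash
python3 -c "
from h import *
e=grab('side','s4'); d=grab('top','t4')
to((.4955,.2145,.075)); print(proj(d,ctrl.get_state()['position']),proj(e,ctrl.get_state()['position']))
a=cv2.resize(e['img'][125:190,215:265],(400,520),interpolation=cv2.INTER_CUBIC)
cv2.imwrite('pics/c3.png',a)
"
```

```text
t 4.17 pos [0.4951 0.2147 0.0615] ft [-0.7 -0.5  4.6] gw 0.003 gf 2.4
shift cm [-0.03 -0.03 -1.35]
[[168.36390417 206.9853023 ]] [[238.35478408 161.2044528 ]]
```

View pics/c3.png

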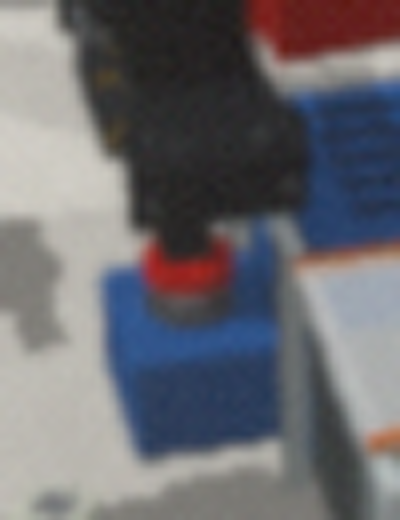

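>>> jog_arm(
  rows="0 0 0.4 0 0 0 1;0 0 0.3 0 0 0 1;0 0 0 0 0 0 1",
)

```text
time: 4.55
position: [0.4951, 0.2147, 0.055]
tool_rot: [-0.272, 3.129, 0.001]
ft_force: [-2.0, -1.1, 8.0]
grip_width: 0.004
grip_force: 4.0
```

>>> jog_arm(
  rows="0 0 0.15 0 0 0 1;0 0 0.1 0 0 0 1;0 0 0 0 0 0 1",
)

```text
time: 4.92
position: [0.4953, 0.2148, 0.0548]
tool_rot: [-0.271, 3.129, 0.002]
ft_force: [-6.6, -4.1, 22.4]
grip_width: 0.003
grip_force: 11.2
```

>>> jog_arm(
  rows="0 0 -2 0 0 0 1;0 0 -3.5 0 0 0 1;0 0 -4.5 0 0 0 1;0 0 -5 0 0 0 0.2;0 0 0 0 0 0 0.2",
)

```text
time: 5.55
position: [0.4973, 0.2157, 0.2056]
tool_rot: [-0.271, 3.123, 0.005]
ft_force: [-0.0, -0.1, -0.6]
grip_width: 0.153
grip_force: 0.0
```

```bash
python3 -c "
from h import *
to((.6335,.0793,.205),9.9)
e=grab('side','s5'); print(proj(e,ctrl.get_state()['position']))
"
```

```text
t 5.55 pos [0.4973 0.2157 0.2056] ft [-0.  -0.1 -0.6] gw 0.153 gf 0.0
shift cm [-11.07 -15.78   0.1 ]
turn [0.003 0.007 0.   ]
[[236.98971299 126.15843005]]
```

>>> jog_arm(
  rows="-2.8 -4 0 0 0 0 0;-2.8 -4 0 0 0 0 0;-2.8 -4 0 0 0 0 0;-2.7 -3.8 0 0 0 0 0;0 0 0 0 0 0 0",
)

```text
time: 6.22
position: [0.6321, 0.0728, 0.1987]
tool_rot: [0.26, -3.127, 0.006]
ft_force: [-0.5, 0.3, 0.6]
grip_width: 0.496
grip_force: 0.0
```

```bash
python3 -c "
from h import *
to((.6335,.0793,.165),9.9)
e=grab('side','s6'); s=ctrl.get_state(); M=R.from_rotvec(s['tool_rot']).as_matrix()
w=s['grip_width']*.087/2
P=np.array([s['position']+M[:,1]*k+M[:,2]*z for k in(-w,w) for z in (0,-.02)]); uv=proj(e,P)
x0,y0,k=230,100,6; im=cv2.resize(e['img'][y0:y0+85,x0:x0+100],None,fx=k,fy=k,interpolation=cv2.INTER_CUBIC)
for u in (uv+.5-[x0,y0])*k: cv2.circle(im,tuple(int(v) for v in u),3,(0,255,255),1)
cv2.imwrite('pics/c4.png',im)
"
```

```text
t 6.22 pos [0.6321 0.0728 0.1987] ft [-0.5  0.3  0.6] gw 0.496 gf 0.0
shift cm [-0.26  0.63  3.37]
turn [-0.004 -0.004 -0.007]
```

View pics/c4.png

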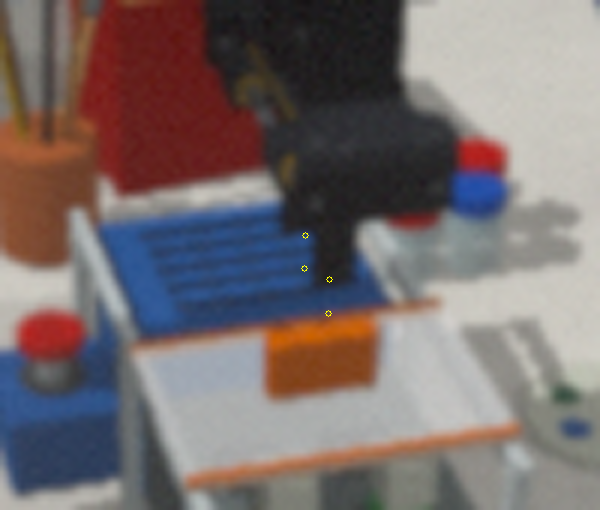

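>>> jog_arm(
  rows="-0.3 0.6 0 0 0 0 0;0 0 3.5 0 0 0 0;0 0 1.3 0 0 0 0;0 0 0 0 0 0 0",
)

```text
time: 6.78
position: [0.6322, 0.0857, 0.1526]
tool_rot: [0.274, -3.127, -0.0]
ft_force: [1.0, -0.2, 0.4]
grip_width: 0.499
grip_force: 0.0
```

```bash
python3 -c "
from h import *
to((.6335,.0793,.124),9.9)
e=grab('side','s7'); s=ctrl.get_state(); M=R.from_rotvec(s['tool_rot']).as_matrix()
w=s['grip_width']*.087/2
P=np.array([s['position']+M[:,1]*k+M[:,2]*z for k in(-w,w) for z in (0,-.02)]); uv=proj(e,P)
x0,y0,k=230,100,6; im=cv2.resize(e['img'][y0:y0+85,x0:x0+100],None,fx=k,fy=k,interpolation=cv2.INTER_CUBIC)
for u in (uv+.5-[x0,y0])*k: cv2.circle(im,tuple(int(v) for v in u),3,(0,255,255),1)
cv2.imwrite('pics/c5.png',im)
"
```

```text
t 6.78 pos [0.6322 0.0857 0.1526] ft [ 1.  -0.2  0.4] gw 0.499 gf 0.0
shift cm [-0.02 -0.65  2.86]
turn [ 0.    -0.002  0.002]
```

View pics/c5.png

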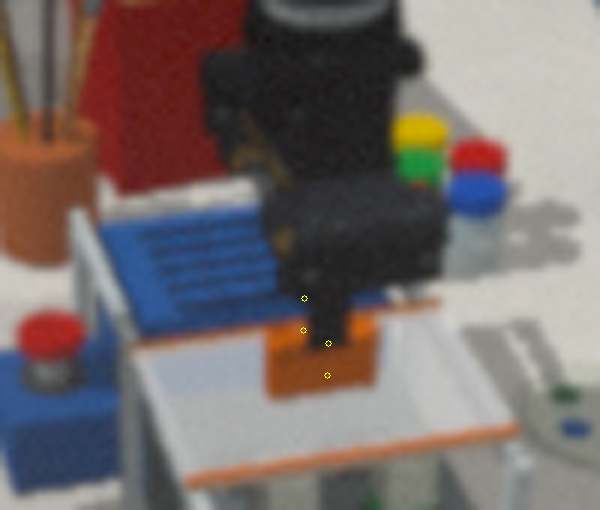

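>>> jog_arm(
  rows="0 -0.6 0 0 0 0 0;0 0 1.5 0 0 0 0;0 0 1.1 0 0 0 0;0 0 0 0 0 0 1;0 0 0 0 0 0 1",
)

```text
time: 7.45
position: [0.6344, 0.0787, 0.1276]
tool_rot: [0.272, -3.13, -0.0]
ft_force: [0.2, 0.7, 0.0]
grip_width: 0.354
grip_force: 0.0
```

>>> jog_arm(
  rows="0 0 0 0 0 0 1;0 0 0 0 0 0 1",
)

```text
time: 7.7
position: [0.6347, 0.0789, 0.1281]
tool_rot: [-0.272, 3.129, 0.001]
ft_force: [-0.3, 1.5, 1.0]
grip_width: 0.187
grip_force: 20.0
```

>>> jog_arm(
  rows="0 2.5 0 0 0 0 1;0 3 0 0 0 0 1;0 3 0 0 0 0 1;0 3 0 0 0 0 1;0 2.5 0 0 0 0 1",
)

```text
time: 8.32
position: [0.6105, 0.2165, 0.1281]
tool_rot: [-0.271, 3.129, -0.002]
ft_force: [0.3, -1.7, 0.3]
grip_width: 0.182
grip_force: 20.0
```

>>> jog_arm(
  rows="0 0.8 0 0 0 0 1;0 0.3 0 0 0 0 1;0 0 0 0 0 0 1",
)

```text
time: 8.7
position: [0.6088, 0.2268, 0.1281]
tool_rot: [-0.27, 3.129, 0.001]
ft_force: [-1.1, 1.0, 2.5]
grip_width: 0.182
grip_force: 20.0
```

>>> jog_arm(
  rows="0 0.4 0 0 0 0 1;0 0 0 0 0 0 1;0 0 0 0 0 0 1",
)

```text
time: 9.07
position: [0.608, 0.2311, 0.1281]
tool_rot: [-0.271, 3.129, 0.0]
ft_force: [-1.2, -2.0, 4.8]
grip_width: 0.18
grip_force: 20.0
```

>>> jog_arm(
  rows="0 0.4 0 0 0 0 1;0 0 0 0 0 0 1;0 0 0 0 0 0 1",
)

```text
time: 9.45
position: [0.608, 0.231, 0.1281]
tool_rot: [-0.267, 3.13, -0.007]
ft_force: [-0.5, -7.6, 6.0]
grip_width: 0.184
grip_force: 20.0
```

>>> jog_arm(
  rows="0 -0.3 0 0 0 0 0;0 0 0 0 0 0 0;0 0 -4 0 0 0 0;0 0 -4 0 0 0 0;0 0 0 0 0 0 0",
)

```text
time: 10.07
position: [0.6093, 0.234, 0.2113]
tool_rot: [-0.273, 3.124, 0.005]
ft_force: [-0.1, -0.2, 0.7]
grip_width: 0.497
grip_force: 0.0
```

```bash
python3 -c "
from h import *
to((.611,.026,.21),9.9)
d=dict(imaging.get_image('top')); 
i=cv2.imread('pics/top0.png'); d0=d
zoom(i,225,205,305,245,8,'z3')
e=d['img']; zoom(e,195,105,275,165,8,'z4')
cv2.imwrite('pics/z34.png',np.vstack([cv2.imread('pics/z3.png'),cv2.imread('pics/z4.png')])[:, :640] if 0 else cv2.resize(np.vstack([cv2.imread('pics/z3.png'),cv2.imread('pics/z4.png')]),(480,600)))
"
```

```text
t 10.07 pos [0.6093 0.234  0.2113] ft [-0.1 -0.2  0.7] gw 0.497 gf 0.0
shift cm [  3.44 -20.51   0.06]
turn [0.003 0.006 0.001]
```

View pics/z34.png

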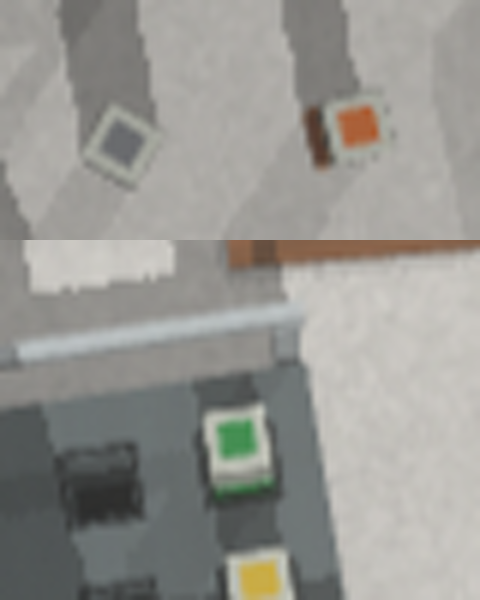

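```bash
python3 -c "
from h import *
d=imaging.get_image('top')
def f(p,o,z): return back(d,np.array(p)/6+np.array(o)-.42,z)[:,:2]
g=f([(117,103),(160,133),(133,187),(82,153)],(225,205),.11)
o=f([(325,101),(378,93),(388,150),(337,165)],(225,205),.11)
for c in (g,o):
    print(c.mean(0).round(4)); 
    for i in range(4): v=c[(i+1)%4]-c[i]; print(np.linalg.norm(v).round(3),np.degrees(np.arctan2(v[1],v[0])).round(1)%90)
print(f([(123,143)],(225,205),.11),f([(358,127)],(225,205),.11),f([(238,200),(260,340)],(195,105),.122))
"
```

```text
[0.4383 0.0049]
0.023 56.0
0.026 64.19999999999999
0.026 57.3
0.026 55.9
[ 0.4471 -0.0966]
0.023 9.400000000000006
0.025 10.199999999999989
0.023 17.099999999999994
0.028 11.0
[[0.43876268 0.00488447]] [[ 0.44717311 -0.09699751]] [[0.67556086 0.03716812]
 [0.61334338 0.02640957]]
```

>>> jog_arm(
  rows="0.7 -4.1 0 0 0 0 0;0.7 -4.1 0 0 0 0 0;0.7 -4.1 0 0 0 0 0;0.7 -4.1 0 0 0 0 0;0.6 -4.1 0 0 0 0 0",
)

```text
time: 10.8
position: [0.6082, 0.0237, 0.2056]
tool_rot: [0.273, -3.127, -0.0]
ft_force: [0.5, 0.7, 0.5]
grip_width: 0.497
grip_force: 0.0
```

>>> jog_arm(
  rows="0 0 0 0 0 0 0;0 0 0 0 0 0 0",
)

```text
time: 11.05
position: [0.6086, 0.0256, 0.2062]
tool_rot: [0.273, -3.128, -0.001]
ft_force: [1.2, 0.9, -0.5]
grip_width: 0.502
grip_force: 0.0
```

>>> jog_arm(
  rows="-0.3 0 3 0 0 0 0;0 0 4 0 0 0 0;0 0 3.5 0 0 0 0;0 0 1.3 0 0 0 0;0 0 0 0 0 0 0",
)

```text
time: 11.68
position: [0.6118, 0.0262, 0.0889]
tool_rot: [0.274, -3.128, -0.0]
ft_force: [-0.9, -0.4, 0.7]
grip_width: 0.501
grip_force: 0.0
```

>>> jog_arm(
  rows="0 0 1 0 0 0 0;0 0 0.8 0 0 0 0;0 0 0 0 0 0 0;0 0 0 0 0 0 1;0 0 0 0 0 0 1",
  force=25,
)

```text
time: 12.3
position: [0.6127, 0.025, 0.0721]
tool_rot: [-0.272, 3.129, 0.0]
ft_force: [-0.8, -0.1, 1.0]
grip_width: 0.358
grip_force: 0.1
```

>>> jog_arm(
  rows="0 0 0 0 0 0 1;0 0 0 0 0 0 1",
)

```text
time: 12.55
position: [0.6126, 0.0254, 0.072]
tool_rot: [-0.272, 3.129, 0.001]
ft_force: [-0.9, 0.9, 1.5]
grip_width: 0.323
grip_force: 24.9
```

>>> jog_arm(
  rows="0 0 -2 0 0 0 1;0 0 -3 0 0 0 1;0 0 -3 0 0 0 1;0 0 -3 0 0 0 1;0 0 -3 0 0 0 1",
  force=30,
)

```text
time: 13.18
position: [0.6121, 0.0244, 0.2139]
tool_rot: [-0.271, 3.129, -0.0]
ft_force: [0.0, 0.0, -1.2]
grip_width: 0.321
grip_force: 30.0
```

```bash
cat >> h.py <<'E'
def tray(d):
    hsv=cv2.cvtColor(d["img"],cv2.COLOR_BGR2HSV); m=cv2.inRange(hsv,(5,80,30),(20,255,255)); m[:160]=0; m[:,:290]=0; m[:,415:]=0
    n,l,st,_=cv2.connectedComponentsWithStats(m); k=1+np.argmax(st[1:,4]); ys,xs=np.nonzero(l==k)
    r=cv2.minAreaRect(np.c_[xs,ys].astype(np.float32)); c=back(d,cv2.boxPoints(r),.03)[:,:2]
    print("tray",st[k],c.mean(0).round(4),[(np.linalg.norm(c[i]-c[i-1]).round(3),np.degrees(np.arctan2(*(c[i]-c[i-1])[::-1])).round(1)) for i in range(4)])
E
python3 -c "
from h import *
d=grab('top','t8'); tray(d)
to((.5,-.22,.21),10)"
```

```text
tray [ 309  183   95   73 5215] [ 0.474 -0.305] [(np.float64(0.169), np.float64(9.5)), (np.float64(0.25), np.float64(-79.5)), (np.float64(0.17), np.float64(-171.8)), (np.float64(0.246), np.float64(100.2))]
t 13.22 pos [0.6144 0.0245 0.2186] ft [ 0.5 -0.2  3. ] gw 0.319 gf 30.0
shift cm [ 15.48 -22.12   0.75]
turn [-0.     0.007 -0.002]
```

>>> jog_arm(
  rows="1.6 -3.5 0 0 0 0 1;2 -4.4 0 0 0 0 1;2.1 -4.5 0 0 0 0 1;2.1 -4.5 0 0 0 0 1;2.1 -4.5 0 0 0 0 1",
)

```text
time: 13.85
position: [0.5508, -0.2047, 0.2124]
tool_rot: [-0.271, 3.129, -0.0]
ft_force: [0.5, -0.4, -0.3]
grip_width: 0.32
grip_force: 30.0
```

>>> jog_arm(
  rows="2.1 -4.5 0 0 0 0 1;2.1 -4.5 0 0 0 0 1;2.1 -4.5 0 0 0 0 1;0 0 0 0 0 0 1;0 0 0 0 0 0 1",
)

```text
time: 14.48
position: [0.5129, -0.3463, 0.2119]
tool_rot: [-0.271, 3.13, 0.001]
ft_force: [1.0, -0.1, -1.7]
grip_width: 0.321
grip_force: 30.0
```

```bash
python3 -c "
from h import *
to((.516,-.347,.07),10)"
```

```text
t 14.47 pos [ 0.5129 -0.3463  0.2119] ft [ 1.  -0.1 -1.7] gw 0.321 gf 30.0
shift cm [-0.29 -0.13 14.19]
turn [ 0.001  0.    -0.002]
```

Lower: reported z 0.212 → 0.066 touches the tray floor.

>>> jog_arm(
  rows="0 0 3.5 0 0 0 1;0 0 4 0 0 0 1;0 0 4 0 0 0 1;0 0 1.8 0 0 0 1;0 0 0 0 0 0 1",
)

```text
time: 15.1
position: [0.5189, -0.3436, 0.0835]
tool_rot: [-0.279, 3.12, 0.002]
ft_force: [0.7, 5.1, 17.9]
grip_width: 0.319
grip_force: 30.0
```

>>> jog_arm(
  rows="0 0 0.5 0 0 0 1;0 0 0.5 0 0 0 1;0 0 0 0 0 0 1",
)

```text
time: 15.48
position: [0.5224, -0.343, 0.0781]
tool_rot: [-0.28, 3.113, 0.002]
ft_force: [-0.4, 9.3, 36.9]
grip_width: 0.321
grip_force: 30.0
```

>>> jog_arm(
  rows="0 0 -0.6 0 0 0 1;0 0 -0.5 0 0 0 1;0 0 0 0 0 0 1",
)

```text
time: 15.85
position: [0.5129, -0.3458, 0.0793]
tool_rot: [0.273, -3.129, -0.001]
ft_force: [0.0, 2.4, 4.1]
grip_width: 0.32
grip_force: 30.0
```

```bash
python3 -c "
from h import *
e=grab('side','s9'); d=grab('top','t9'); tray(d)
to((.516,-.347,.07),10)
x0,y0=180,220; a=cv2.resize(e['img'][y0:y0+125,x0:x0+125],(500,500),interpolation=cv2.INTER_CUBIC)
cv2.imwrite('pics/c6.png',a)"
```

```text
tray [ 308  206   87   68 3659] [ 0.4223 -0.3012] [(np.float64(0.171), np.float64(9.1)), (np.float64(0.243), np.float64(-80.1)), (np.float64(0.172), np.float64(-172.3)), (np.float64(0.239), np.float64(99.6))]
t 15.95 pos [ 0.5129 -0.3458  0.0793] ft [-1.1  2.7  3.1] gw 0.319 gf 30.0
shift cm [-0.29 -0.17  0.93]
turn [ 0.001 -0.    -0.001]
```

View pics/c6.png

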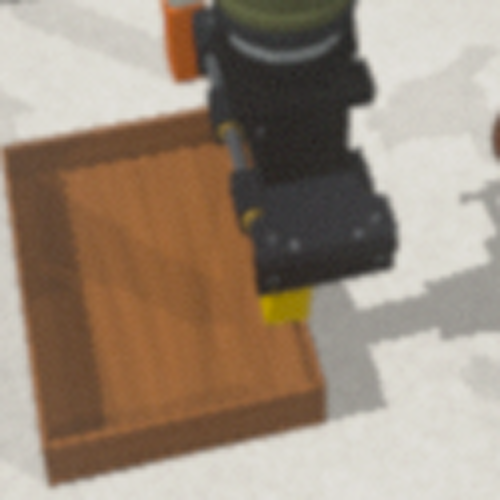

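>>> jog_arm(
  rows="0 0 -3 0 0 0 1;0 0 -3 0 0 0 1;2.3 0.4 0 0 0 0 1;2.3 0.4 0 0 0 0 1;0 0 0 0 0 0 1",
)

```text
time: 16.58
position: [0.464, -0.3472, 0.1389]
tool_rot: [0.267, -3.129, -0.002]
ft_force: [0.1, -0.2, -1.8]
grip_width: 0.322
grip_force: 30.0
```

```bash
python3 -c "
from h import *
e=grab('side','s10'); d=grab('top','t10'); tray(d)
to((.466,-.345,.046),10)
P=[[.466,-.345,.005]]; print(proj(e,P))
x0,y0=180,220; a=cv2.resize(e['img'][y0:y0+125,x0:x0+125],(500,500),interpolation=cv2.INTER_CUBIC)
cv2.imwrite('pics/c7.png',a)"
```

```text
tray [ 308  200   95   74 4174] [ 0.4231 -0.3037] [(np.float64(0.17), np.float64(9.6)), (np.float64(0.249), np.float64(-79.5)), (np.float64(0.171), np.float64(-171.7)), (np.float64(0.245), np.float64(100.2))]
t 16.68 pos [ 0.4666 -0.3464  0.1391] ft [ 0.6  0.1 -0.5] gw 0.315 gf 30.0
shift cm [0.03 0.14 9.31]
turn [ 0.001  0.    -0.001]
[[234.7524673  304.81889319]]
```

View pics/c7.png

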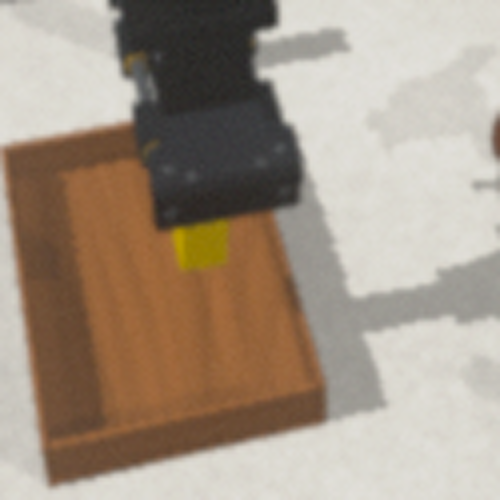

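>>> jog_arm(
  rows="0 0 2.5 0 0 0 1;0 0 3 0 0 0 1;0 0 2 0 0 0 1;0 0 0 0 0 0 1",
)

```text
time: 17.18
position: [0.4656, -0.3458, 0.0628]
tool_rot: [0.272, -3.126, -0.003]
ft_force: [-1.1, -0.5, -1.3]
grip_width: 0.321
grip_force: 30.0
```

>>> jog_arm(
  rows="0 0 0.6 0 0 0 1;0 0 0.5 0 0 0 1;0 0 0 0 0 0 1",
)

```text
time: 17.55
position: [0.4663, -0.3467, 0.0537]
tool_rot: [-0.272, 3.13, 0.0]
ft_force: [0.2, -0.0, -1.6]
grip_width: 0.318
grip_force: 30.0
```

>>> jog_arm(
  rows="0 0 0.4 0 0 0 1;0 0 0 0 0 0 1;0 0 0 0 0 0 1",
)

```text
time: 17.92
position: [0.4663, -0.3467, 0.0497]
tool_rot: [-0.272, 3.13, 0.0]
ft_force: [-0.4, 0.4, -1.3]
grip_width: 0.323
grip_force: 30.0
```

>>> jog_arm(
  rows="0 0 0.4 0 0 0 1;0 0 0 0 0 0 1;0 0 0 0 0 0 1",
)

```text
time: 18.3
position: [0.4662, -0.3467, 0.0456]
tool_rot: [0.272, -3.13, -0.0]
ft_force: [0.1, -0.5, -1.6]
grip_width: 0.319
grip_force: 30.0
```

>>> jog_arm(
  rows="0 0 0.4 0 0 0 1;0 0 0 0 0 0 1;0 0 0 0 0 0 1",
)

```text
time: 18.68
position: [0.4667, -0.3471, 0.0443]
tool_rot: [-0.271, 3.128, 0.001]
ft_force: [-5.0, 3.7, 15.7]
grip_width: 0.316
grip_force: 30.0
```

>>> jog_arm(
  rows="0 0 0.4 0 0 0 1;0 0 0 0 0 0 1;0 0 0 0 0 0 1",
)

```text
time: 19.05
position: [0.4685, -0.3469, 0.0431]
tool_rot: [-0.272, 3.125, 0.002]
ft_force: [-6.7, 7.4, 31.1]
grip_width: 0.321
grip_force: 30.0
```

>>> jog_arm(
  rows="0 0 -0.4 0 0 0 1;0 0 0 0 0 0 1;0 0 0 0 0 0 0;0 0 0 0 0 0 0;0 0 0 0 0 0 0",
)

```text
time: 19.68
position: [0.4658, -0.3466, 0.0411]
tool_rot: [0.272, -3.129, -0.0]
ft_force: [0.3, -0.3, 0.5]
grip_width: 0.489
grip_force: 0.0
```

>>> jog_arm(
  rows="0 0 -1.5 0 0 0 0;0 0 -4 0 0 0 0;0 0 -4 0 0 0 0;0 0 -4 0 0 0 0;0 0 -4 0 0 0 0",
)

```text
time: 20.3
position: [0.4661, -0.347, 0.2191]
tool_rot: [-0.271, 3.129, -0.001]
ft_force: [1.0, 0.2, -0.3]
grip_width: 0.499
grip_force: 0.0
```

```bash
python3 -c "
from h import *
to((.6745,.037,.22),10)
e=grab('side','s11')
m,p=blob(e['img'],(20,120,100),(35,255,255),(190,240,280,340))
if len(p): print(len(p),p.min(0),p.max(0),p.mean(0))
print(proj(e,[[.466,-.345,.005],[.466,-.345,.06],[.466,-.345,.115]]))
"
```

```text
t 20.3 pos [ 0.4661 -0.347   0.2191] ft [ 1.   0.2 -0.3] gw 0.499 gf 0.0
shift cm [-27.13  34.24  -0.09]
turn [-0.001  0.001 -0.002]
292 [225 276] [238 311] [231.75       297.85273973]
[[234.7524673  304.81889319]
 [233.7969903  291.38884576]
 [232.77160004 276.97610757]]
```

>>> jog_arm(
  rows="-2.7 3.4 0 0 0 0 0;-2.7 3.4 0 0 0 0 0;-2.7 3.4 0 0 0 0 0;-2.7 3.4 0 0 0 0 0;-2.7 3.4 0 0 0 0 0",
)

```text
time: 20.98
position: [0.5705, -0.155, 0.2176]
tool_rot: [-0.271, 3.129, -0.0]
ft_force: [0.4, -0.1, 0.3]
grip_width: 0.502
grip_force: 0.0
```

>>> jog_arm(
  rows="-2.7 3.4 0 0 0 0 0;-2.7 3.4 0 0 0 0 0;-2.7 3.4 0 0 0 0 0;-2.7 3.4 0 0 0 0 0;-2.7 3.4 0 0 0 0 0",
)

```text
time: 21.6
position: [0.6743, 0.0358, 0.2176]
tool_rot: [-0.271, 3.129, -0.0]
ft_force: [0.9, 0.4, 0.3]
grip_width: 0.5
grip_force: 0.0
```

>>> jog_arm(
  rows="0 0 0 0 0 0 0;0 0 0 0 0 0 0",
)

```text
time: 21.85
position: [0.6735, 0.0337, 0.2171]
tool_rot: [-0.271, 3.13, -0.002]
ft_force: [0.4, -0.8, 0.4]
grip_width: 0.503
grip_force: 0.0
```

```bash
python3 -c "
from h import *
to((.6745,.037,.072),10)"
```

```text
t 21.85 pos [0.6735 0.0337 0.2171] ft [ 0.4 -0.8  0.4] gw 0.503 gf 0.0
shift cm [-0.16  0.33 14.5 ]
turn [-0.001 -0.    -0.002]
```

>>> jog_arm(
  rows="-0.1 0.2 3 0 0 0 0;0 0 4 0 0 0 0;0 0 4 0 0 0 0;0 0 2 0 0 0 0;0 0 0 0 0 0 0",
)

```text
time: 22.48
position: [0.6733, 0.0357, 0.0859]
tool_rot: [0.269, -3.128, 0.001]
ft_force: [0.5, 0.4, 0.3]
grip_width: 0.5
grip_force: 0.0
```

>>> jog_arm(
  rows="0 0 0.8 0 0 0 0;0 0 0.7 0 0 0 0;0 0 0 0 0 0 0;0 0 0 0 0 0 1;0 0 0 0 0 0 1",
)

```text
time: 23.1
position: [0.6745, 0.0369, 0.0721]
tool_rot: [-0.272, 3.129, 0.0]
ft_force: [0.0, 0.3, -0.4]
grip_width: 0.352
grip_force: 0.0
```

>>> jog_arm(
  rows="0 0 0 0 0 0 1;0 0 0 0 0 0 1;0 0 0 0 0 0 1",
)

```text
time: 23.48
position: [0.6745, 0.0369, 0.072]
tool_rot: [-0.272, 3.129, 0.0]
ft_force: [0.4, 0.2, 2.6]
grip_width: 0.321
grip_force: 30.0
```

>>> jog_arm(
  rows="0 0 -2 0 0 0 1;0 0 -3 0 0 0 1;0 0 -3 0 0 0 1;0 0 -3 0 0 0 1;0 0 -3.5 0 0 0 1",
)

```text
time: 24.1
position: [0.6736, 0.0366, 0.2184]
tool_rot: [0.271, -3.129, -0.0]
ft_force: [0.3, 0.5, -1.5]
grip_width: 0.32
grip_force: 30.0
```

```bash
python3 -c "
from h import *
to((.449,-.248,.215),10); d=grab('top','t12'); tray(d)"
```

```text
t 24.1 pos [0.6736 0.0366 0.2184] ft [ 0.3  0.5 -1.5] gw 0.32 gf 30.0
shift cm [ 27.02 -24.17   0.36]
turn [ 0.    -0.001 -0.002]
tray [ 308  200   96   74 5062] [ 0.4238 -0.3038] [(np.float64(0.169), np.float64(9.8)), (np.float64(0.249), np.float64(-79.3)), (np.float64(0.171), np.float64(-171.5)), (np.float64(0.245), np.float64(100.4))]
```

>>> jog_arm(
  rows="2 -1.8 0 0 0 0 1;3 -2.7 0 0 0 0 1;3 -2.7 0 0 0 0 1;3 -2.7 0 0 0 0 1;3 -2.7 0 0 0 0 1",
)

```text
time: 24.78
position: [0.5568, -0.1127, 0.2175]
tool_rot: [-0.271, 3.129, 0.0]
ft_force: [0.5, -0.6, -1.1]
grip_width: 0.324
grip_force: 30.0
```

>>> jog_arm(
  rows="3 -2.7 0 0 0 0 1;3 -2.7 0 0 0 0 1;3 -2.7 0 0 0 0 1;3 -2.7 0 0 0 0 1;1 -0.8 0 0 0 0 1",
)

```text
time: 25.4
position: [0.4478, -0.2508, 0.2175]
tool_rot: [-0.264, 3.13, 0.0]
ft_force: [0.6, 0.4, -1.8]
grip_width: 0.325
grip_force: 30.0
```

>>> jog_arm(
  rows="0 0 1.5 0 0 0 1;0 0 3 0 0 0 1;0 0 3 0 0 0 1;0 0 2 0 0 0 1;0 0 0 0 0 0 1",
)

```text
time: 26.02
position: [0.4492, -0.2456, 0.1192]
tool_rot: [0.275, -3.125, -0.003]
ft_force: [0.3, -0.4, -1.2]
grip_width: 0.32
grip_force: 30.0
```

```bash
python3 -c "
from h import *
to((.449,-.248,.065),10); d=grab('top','t13'); tray(d)"
```

```text
t 26.02 pos [ 0.4492 -0.2456  0.1192] ft [ 0.3 -0.4 -1.2] gw 0.32 gf 30.0
shift cm [ 0.04 -0.24  5.42]
turn [ 0.002 -0.004  0.001]
tray [ 308  205   55   69 1383] [ 0.4151 -0.2595] [(np.float64(0.17), np.float64(9.4)), (np.float64(0.158), np.float64(-79.7)), (np.float64(0.171), np.float64(-171.4)), (np.float64(0.155), np.float64(100.0))]
```

>>> jog_arm(
  rows="0 -0.1 2.5 0 0 0 1;0 0 2 0 0 0 1;0 0 0.5 0 0 0 1;0 0 0 0 0 0 1;0 0 0 0 0 0 1",
)

```text
time: 26.7
position: [0.4511, -0.2493, 0.0728]
tool_rot: [-0.272, 3.128, -0.001]
ft_force: [0.8, 0.3, -0.6]
grip_width: 0.319
grip_force: 30.0
```

>>> jog_arm(
  rows="0 0 0.3 0 0 0 1;0 0 0 0 0 0 1;0 0 0 0 0 0 1",
)

```text
time: 27.08
position: [0.4502, -0.2491, 0.0687]
tool_rot: [-0.272, 3.13, 0.0]
ft_force: [0.4, -0.3, -0.6]
grip_width: 0.317
grip_force: 30.0
```

>>> jog_arm(
  rows="0 0 0.3 0 0 0 1;0 0 0 0 0 0 1;0 0 0 0 0 0 1",
)

```text
time: 27.45
position: [0.4501, -0.249, 0.0656]
tool_rot: [0.272, -3.13, -0.0]
ft_force: [0.3, 0.1, -1.2]
grip_width: 0.318
grip_force: 30.0
```

>>> jog_arm(
  rows="0 0 0.2 0 0 0 1;0 0 0 0 0 0 1;0 0 0 0 0 0 1",
)

```text
time: 27.82
position: [0.4507, -0.2492, 0.0649]
tool_rot: [-0.272, 3.129, 0.001]
ft_force: [-2.0, 1.2, 7.4]
grip_width: 0.319
grip_force: 30.0
```

>>> jog_arm(
  rows="0 0 0 0 0 0 0;0 0 0 0 0 0 0;0 0 0 0 0 0 0;0 0 -2 0 0 0 0;0 0 -4 0 0 0 0",
)

```text
time: 28.45
position: [0.4487, -0.2484, 0.1227]
tool_rot: [0.271, -3.126, -0.002]
ft_force: [0.4, 0.6, 0.3]
grip_width: 0.5
grip_force: 0.0
```

>>> jog_arm(
  rows="0 0 -4 0 0 0 0;0 0 -4 0 0 0 0;0 0 0 0 0 0 0;0 0 0 0 0 0 0",
)

```text
time: 28.95
position: [0.4498, -0.2488, 0.203]
tool_rot: [0.272, -3.129, -0.001]
ft_force: [-0.1, 0.2, 0.2]
grip_width: 0.505
grip_force: 0.0
```

```bash
python3 -c "
from h import *
to((.447,-.0967,.20),10)
e=grab('side','s14')
for n,lo,hi,P in (('y',(20,120,90),(35,255,255),(.466,-.346,.06)),('g',(45,80,50),(85,255,255),(.45,-.249,.06)),('o',(5,170,120),(14,255,255),(.447,-.0967,.055))):
    u=proj(e,P)[0].astype(int); m,p=blob(e['img'],lo,hi,(u[0]-15,u[1]-28,u[0]+15,u[1]+28)); print(n,u,len(p),p.min(0) if len(p) else 0,p.max(0) if len(p) else 0)
"
```

```text
t 28.95 pos [ 0.4498 -0.2488  0.203 ] ft [-0.1  0.2  0.2] gw 0.505 gf 0.0
shift cm [-2.34 15.03  0.31]
turn [ 0.001 -0.001 -0.001]
y [233 291] 291 [222 264] [238 311]
g [226 261] 169 [223 246] [234 274]
o [225 223] 109 [222 224] [230 238]
```

>>> jog_arm(
  rows="-0.5 3 0 0 0 0 0;-0.6 4 0 0 0 0 0;-0.6 4 0 0 0 0 0;-0.6 4 0 0 0 0 0;0 0 0 0 0 0 0",
)

```text
time: 29.62
position: [0.4462, -0.0938, 0.2021]
tool_rot: [0.281, -3.126, -0.002]
ft_force: [-0.0, -0.5, 0.1]
grip_width: 0.505
grip_force: 0.0
```

>>> jog_arm(
  rows="0 0 0 0 0 0 0;0 0 3 0 0 0 0;0 0 3 0 0 0 0",
)

```text
time: 30.0
position: [0.4469, -0.0989, 0.1427]
tool_rot: [-0.268, 3.13, -0.001]
ft_force: [-0.5, 0.5, 0.0]
grip_width: 0.502
grip_force: 0.0
```

```bash
python3 -c "
from h import *
to((.447,-.0967,.06),11)
e=grab('side','s15'); d=grab('top','t15')
x0,y0=190,165; a=cv2.resize(e['img'][y0:y0+100,x0:x0+100],(500,500),interpolation=cv2.INTER_CUBIC)
cv2.imwrite('pics/c8.png',a)"
```

```text
t 30.0 pos [ 0.4469 -0.0989  0.1427] ft [-0.5  0.5  0. ] gw 0.502 gf 0.0
shift cm [-0.04  0.22  8.27]
turn [-0.     0.    -0.021]
```

View pics/c8.png

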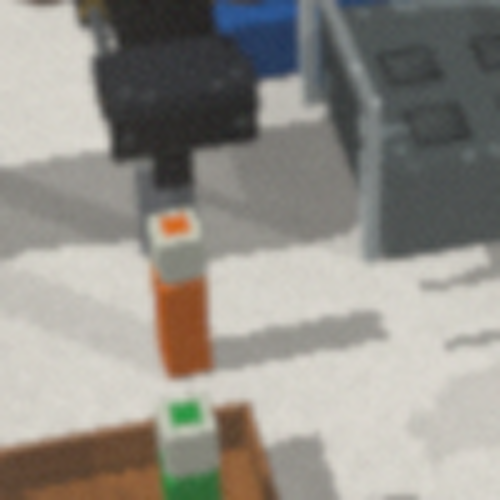

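```bash
python3 -c "
from h import *
e=imaging.get_image('side')
print((proj(e,[[.447,-.12,.143],[.447,-.12,.163],[.447,-.0967,.11],[.4475,-.0967,0]])-[190,165])*5)"
```

```text
[[168.72710517 205.96365091]
 [166.53452595 178.37458376]
 [172.05788135 222.78254358]
 [183.54827512 358.39578139]]
```

>>> jog_arm(
  rows="0 0.1 3 0 0 0 0;0 0 3 0 0 0 0;0 0 2.2 0 0 0 0;0 0 0 0 0 0 0;0 0 0 0 0 0 1",
)

```text
time: 30.78
position: [0.4481, -0.0968, 0.0632]
tool_rot: [-0.271, 3.128, -0.001]
ft_force: [-0.2, -0.6, 0.2]
grip_width: 0.45
grip_force: 0.0
```

>>> jog_arm(
  rows="0 0 0 0 0 0 1;0 0 0 0 0 0 1;0 0 0 0 0 0 1",
)

```text
time: 31.15
position: [0.448, -0.0966, 0.0629]
tool_rot: [-0.271, 3.127, -0.0]
ft_force: [-1.1, -0.2, 6.6]
grip_width: 0.324
grip_force: 29.1
```

>>> jog_arm(
  rows="0 0 -2 0 0 0 1;0 0 -3 0 0 0 1;0 0 -4 0 0 0 1;0 0 -4 0 0 0 1;0 0 -2 0 0 0 1",
)

```text
time: 31.78
position: [0.4475, -0.0964, 0.2139]
tool_rot: [-0.271, 3.127, 0.0]
ft_force: [0.1, 0.9, -1.9]
grip_width: 0.328
grip_force: 29.1
```

```bash
python3 -c "
from h import *
to((.398,-.359,.21),10); d=grab('top','t16'); tray(d)"
```

```text
t 31.77 pos [ 0.4475 -0.0964  0.2139] ft [ 0.1  0.9 -1.9] gw 0.328 gf 29.1
shift cm [  9.4  -25.01   0.36]
turn [-0.     0.003 -0.001]
tray [ 349  200   55   69 2498] [ 0.432  -0.3484] [(np.float64(0.169), np.float64(9.2)), (np.float64(0.157), np.float64(-79.4)), (np.float64(0.17), np.float64(-171.6)), (np.float64(0.155), np.float64(100.3))]
```

>>> jog_arm(
  rows="1 -2.6 0 0 0 0 1;1.4 -3.7 0 0 0 0 1;1.4 -3.7 0 0 0 0 1;1.4 -3.7 0 0 0 0 1;1.4 -3.8 0 0 0 0 1",
)

```text
time: 32.45
position: [0.4112, -0.2809, 0.2109]
tool_rot: [0.272, -3.129, -0.001]
ft_force: [0.2, -1.0, -1.3]
grip_width: 0.324
grip_force: 29.1
```

>>> jog_arm(
  rows="1.4 -3.8 0 0 0 0 1;1.4 -3.7 0 0 0 0 1;0 0 0 0 0 0 1;0 0 2 0 0 0 1;0 0 3 0 0 0 1",
)

```text
time: 33.08
position: [0.3981, -0.3579, 0.161]
tool_rot: [-0.274, 3.128, 0.0]
ft_force: [0.1, 0.7, -2.0]
grip_width: 0.325
grip_force: 29.1
```

>>> jog_arm(
  rows="0 0 3 0 0 0 1;0 0 1 0 0 0 1;0 0 0 0 0 0 1;0 0 0 0 0 0 1",
)

```text
time: 33.58
position: [0.3981, -0.3591, 0.1228]
tool_rot: [-0.272, 3.128, -0.001]
ft_force: [-0.4, -0.3, -0.1]
grip_width: 0.326
grip_force: 29.1
```

```bash
python3 -c "
from h import *
to((.398,-.359,.068),10); d=grab('top','t17'); tray(d)"
```

```text
t 33.58 pos [ 0.3981 -0.3591  0.1228] ft [-0.4 -0.3 -0.1] gw 0.326 gf 29.1
shift cm [0.01 0.02 5.48]
turn [-0.001  0.002 -0.001]
tray [ 308  200   91   74 3846] [ 0.4238 -0.3027] [(np.float64(0.169), np.float64(10.0)), (np.float64(0.246), np.float64(-79.2)), (np.float64(0.171), np.float64(-171.3)), (np.float64(0.242), np.float64(100.5))]
```

>>> jog_arm(
  rows="0 0 2.3 0 0 0 1;0 0 2 0 0 0 1;0 0 0.6 0 0 0 1;0 0 0 0 0 0 1;0 0 0 0 0 0 1",
)

```text
time: 34.25
position: [0.398, -0.3593, 0.0737]
tool_rot: [-0.272, 3.128, -0.001]
ft_force: [-0.0, 0.6, 0.1]
grip_width: 0.323
grip_force: 29.1
```

>>> jog_arm(
  rows="0 0 0.4 0 0 0 1;0 0 0 0 0 0 1;0 0 0 0 0 0 1",
)

```text
time: 34.62
position: [0.3973, -0.3588, 0.0687]
tool_rot: [-0.272, 3.13, 0.0]
ft_force: [0.9, 0.2, -1.1]
grip_width: 0.323
grip_force: 29.1
```

>>> jog_arm(
  rows="0 0 0.2 0 0 0 1;0 0 0 0 0 0 1;0 0 0 0 0 0 1",
)

```text
time: 35.0
position: [0.398, -0.3593, 0.068]
tool_rot: [-0.272, 3.128, -0.0]
ft_force: [-1.9, 1.5, 7.9]
grip_width: 0.327
grip_force: 29.1
```

>>> jog_arm(
  rows="0 0 0 0 0 0 0;0 0 0 0 0 0 0;0 0 0 0 0 0 0;0 0 -2 0 0 0 0;0 0 -4 0 0 0 0",
)

```text
time: 35.62
position: [0.3961, -0.3578, 0.1257]
tool_rot: [0.271, -3.126, -0.003]
ft_force: [1.7, -0.1, 0.3]
grip_width: 0.503
grip_force: 0.0
```

>>> jog_arm(
  rows="0 0 -4 0 0 0 0;0 0 -4 0 0 0 0;0 0 0 0 0 0 0;0 0 0 0 0 0 0",
)

```text
time: 36.12
position: [0.397, -0.3584, 0.206]
tool_rot: [0.272, -3.129, -0.001]
ft_force: [0.3, -0.6, -0.5]
grip_width: 0.499
grip_force: 0.0
```

```bash
python3 -c "
from h import *
to((.4385,.005,.205),-32); print(ctrl.get_state()['joint_positions'].round(2))
e=grab('side','s18')
for n,lo,hi,P in (('y',(20,120,90),(35,255,255),(.466,-.346,.06)),('g',(45,80,50),(85,255,255),(.45,-.249,.06)),('o',(5,170,120),(14,255,255),(.398,-.359,.06))):
    u=proj(e,P)[0].astype(int); m,p=blob(e['img'],lo,hi,(u[0]-15,u[1]-28,u[0]+15,u[1]+28)); print(n,u,len(p),p.min(0) if len(p) else 0,p.max(0) if len(p) else 0)
"
```

```text
t 36.12 pos [ 0.397  -0.3584  0.206 ] ft [ 0.3 -0.6 -0.5] gw 0.499 gf 0.0
shift cm [-10.35  35.08   0.12]
turn [ 0.001 -0.001  0.732]
[-0.11  0.08  0.84  1.75 -0.06  1.34  2.49]
y [233 291] 290 [222 263] [238 311]
g [226 261] 170 [223 246] [234 274]
o [205 297] 249 [200 282] [213 316]
```

>>> jog_arm(
  rows="-0.8 2.6 0 0 0 0 0;-1 3.6 0 0 0 0 0;-1.1 3.6 0 0 0 0 0;-1.1 3.6 0 0 0 0 0;-1.1 3.6 0 0 0 0 0",
)

```text
time: 36.8
position: [0.4174, -0.181, 0.2053]
tool_rot: [0.272, -3.128, -0.001]
ft_force: [1.1, -0.3, 0.5]
grip_width: 0.496
grip_force: 0.0
```

>>> jog_arm(
  rows="-1 3.6 0 0 0 0 0;-1.1 3.6 0 0 0 0 0;-1.1 3.6 0 0 0 0 0;-1.1 3.6 0 0 0 0 0;-1.1 3.6 0 0 0 0 0",
)

```text
time: 37.42
position: [0.4395, 0.0052, 0.2052]
tool_rot: [0.271, -3.127, 0.0]
ft_force: [-0.1, -0.2, -0.4]
grip_width: 0.505
grip_force: 0.0
```

>>> jog_arm(
  rows="0 0 0 0 0 -0.165 0;0 0 0 0 0 -0.165 0;0 0 0 0 0 -0.17 0;0 0 0 0 0 -0.17 0;0 0 0 0 0 -0.17 0",
)

```text
time: 38.05
position: [0.4394, 0.004, 0.2051]
tool_rot: [1.531, -2.74, -0.001]
ft_force: [0.2, -0.1, -0.9]
grip_width: 0.497
grip_force: 0.0
```

```bash
python3 -c "
from h import *
to((.4385,.005,.062),58); print(ctrl.get_state()['joint_positions'].round(2))"
```

```text
t 38.05 pos [0.4394 0.004  0.2051] ft [ 0.2 -0.1 -0.9] gw 0.497 gf 0.0
shift cm [-0.07  0.1  14.31]
turn [ 0.002 -0.002  0.007]
[-0.54 -0.16  0.42  1.94  0.07  1.35  2.46]
```

>>> jog_arm(
  rows="0 0.1 3 0 0 0 0;0 0 4 0 0 0 0;0 0 4 0 0 0 0;0 0 3.2 0 0 0 0;0 0 0 0 0 0 0",
)

```text
time: 38.67
position: [0.436, 0.004, 0.0615]
tool_rot: [1.52, -2.741, -0.003]
ft_force: [0.8, 0.0, 0.7]
grip_width: 0.499
grip_force: 0.0
```

>>> jog_arm(
  rows="0 0 0 0 0 0 1;0 0 0 0 0 0 1;0 0 0 0 0 0 1;0 0 0 0 0 0 1;0 0 0 0 0 0 1",
)

```text
time: 39.3
position: [0.4407, 0.0048, 0.0659]
tool_rot: [-1.523, 2.745, -0.001]
ft_force: [-0.3, 0.4, 6.6]
grip_width: 0.322
grip_force: 29.8
```

>>> jog_arm(
  rows="0 0 -2 0 0 0 1;0 0 -3 0 0 0 1;0 0 -4 0 0 0 1;0 0 -4 0 0 0 1;0 0 -1.5 0 0 0 1",
)

```text
time: 39.92
position: [0.4405, 0.0047, 0.2116]
tool_rot: [-1.523, 2.744, -0.001]
ft_force: [-0.0, 1.2, -1.5]
grip_width: 0.32
grip_force: 29.8
```

>>> jog_arm(
  rows="0 0 0 0 0 0.165 1;0 0 0 0 0 0.165 1;0 0 0 0 0 0.17 1;0 0 0 0 0 0.17 1;0 0 0 0 0 0.17 1",
)

```text
time: 40.55
position: [0.4386, 0.0045, 0.2082]
tool_rot: [0.263, -3.128, 0.0]
ft_force: [0.3, 0.2, -1.5]
grip_width: 0.322
grip_force: 29.8
```

>>> jog_arm(
  rows="0 0 0 0 0 0 1;0 0 0 0 0 0 1",
)

```text
time: 40.8
position: [0.4391, 0.0045, 0.209]
tool_rot: [0.276, -3.128, 0.0]
ft_force: [0.1, -0.3, -2.0]
grip_width: 0.324
grip_force: 29.8
```

```bash
python3 -c "
from h import *
to((.385,-.26,.21),10); print(ctrl.get_state()['joint_positions'].round(2)); d=grab('top','t19'); tray(d)"
```

```text
t 40.8 pos [0.4391 0.0045 0.209 ] ft [ 0.1 -0.3 -2. ] gw 0.324 gf 29.8
shift cm [  9.96 -25.09  -0.09]
turn [ 0.    -0.001  0.001]
[-0.47 -0.16  0.36  1.94  0.06  1.35  1.62]
tray [ 307  200   97   74 4701] [ 0.4238 -0.3037] [(np.float64(0.169), np.float64(9.8)), (np.float64(0.25), np.float64(-79.4)), (np.float64(0.171), np.float64(-171.6)), (np.float64(0.246), np.float64(100.4))]
```

>>> jog_arm(
  rows="1 -2.6 0 0 0 0 1;1.5 -3.7 0 0 0 0 1;1.5 -3.7 0 0 0 0 1;1.5 -3.8 0 0 0 0 1;1.5 -3.8 0 0 0 0 1",
)

```text
time: 41.48
position: [0.4005, -0.182, 0.2096]
tool_rot: [-0.275, 3.129, 0.0]
ft_force: [0.2, 0.2, -1.5]
grip_width: 0.322
grip_force: 29.8
```

>>> jog_arm(
  rows="1.5 -3.8 0 0 0 0 1;1.5 -3.7 0 0 0 0 1;0 0 0 0 0 0 1;0 0 2 0 0 0 1;0 0 3 0 0 0 1",
)

```text
time: 42.1
position: [0.3855, -0.2591, 0.1596]
tool_rot: [-0.276, 3.127, -0.0]
ft_force: [0.3, -0.1, -0.8]
grip_width: 0.319
grip_force: 29.8
```

>>> jog_arm(
  rows="0 0 3 0 0 0 1;0 0 1 0 0 0 1;0 0 0 0 0 0 1;0 0 0 0 0 0 1",
)

```text
time: 42.6
position: [0.3853, -0.2601, 0.1208]
tool_rot: [-0.272, 3.128, -0.001]
ft_force: [-0.1, -0.1, -0.8]
grip_width: 0.324
grip_force: 29.8
```

```bash
python3 -c "
from h import *
to((.385,-.26,.071),10); d=grab('top','t20'); tray(d)"
```

```text
t 42.6 pos [ 0.3853 -0.2601  0.1208] ft [-0.1 -0.1 -0.8] gw 0.324 gf 29.8
shift cm [0.03 0.02 4.98]
turn [-0.001  0.002 -0.001]
tray [ 308  200   89   74 2407] [ 0.4235 -0.3023] [(np.float64(0.169), np.float64(9.7)), (np.float64(0.245), np.float64(-79.4)), (np.float64(0.17), np.float64(-171.6)), (np.float64(0.242), np.float64(100.3))]
```

>>> jog_arm(
  rows="0 0 2.2 0 0 0 1;0 0 1.8 0 0 0 1;0 0 0.5 0 0 0 1;0 0 0 0 0 0 1;0 0 0 0 0 0 1",
)

```text
time: 43.28
position: [0.385, -0.2602, 0.0755]
tool_rot: [-0.272, 3.128, -0.001]
ft_force: [-0.1, 0.0, -1.4]
grip_width: 0.323
grip_force: 29.8
```

>>> jog_arm(
  rows="0 0 0.4 0 0 0 1;0 0 0 0 0 0 1;0 0 0 0 0 0 1",
)

```text
time: 43.65
position: [0.3847, -0.26, 0.0709]
tool_rot: [-0.272, 3.129, -0.0]
ft_force: [-0.0, -0.1, 2.1]
grip_width: 0.321
grip_force: 29.5
```

>>> jog_arm(
  rows="0 0 0.2 0 0 0 1;0 0 0 0 0 0 1;0 0 0 0 0 0 1",
)

```text
time: 44.02
position: [0.3859, -0.2603, 0.0709]
tool_rot: [-0.272, 3.127, 0.0]
ft_force: [-3.1, 2.2, 16.5]
grip_width: 0.323
grip_force: 29.6
```

>>> jog_arm(
  rows="0 0 -0.2 0 0 0 1;0 0 0 0 0 0 0;0 0 0 0 0 0 0;0 0 0 0 0 0 0;0 0 -2 0 0 0 0",
)

```text
time: 44.65
position: [0.3829, -0.2593, 0.0896]
tool_rot: [0.271, -3.126, -0.002]
ft_force: [-0.0, -0.3, -0.1]
grip_width: 0.497
grip_force: 0.0
```

>>> jog_arm(
  rows="0 0 -4 0 0 0 0;0 0 -4 0 0 0 0;0 0 -4 0 0 0 0;0 0 0 0 0 0 0;0 0 0 0 0 0 0",
)

```text
time: 45.28
position: [0.3839, -0.2596, 0.2099]
tool_rot: [0.272, -3.129, -0.001]
ft_force: [-0.1, 0.2, 0.2]
grip_width: 0.501
grip_force: 0.0
```

```bash
python3 -c "
from h import *
to((.608,.231,.215),9.9); print(ctrl.get_state()['joint_positions'].round(2))
"
```

```text
t 45.27 pos [ 0.3839 -0.2596  0.2099] ft [-0.1  0.2  0.2] gw 0.501 gf 0.0
shift cm [-30.53  44.47  -0.5 ]
turn [ 0.001 -0.001  0.   ]
[-0.27 -0.15  0.74  1.9   0.1   1.36  2.19]
```

>>> jog_arm(
  rows="-2.5 3.7 0 0 0 0 0;-2.5 3.7 0 0 0 0 0;-2.5 3.7 0 0 0 0 0;-2.5 3.7 0 0 0 0 0;-2.5 3.7 0 0 0 0 0",
)

```text
time: 45.9
position: [0.4749, -0.0548, 0.2088]
tool_rot: [0.271, -3.127, 0.0]
ft_force: [0.2, 0.1, -0.3]
grip_width: 0.494
grip_force: 0.0
```

>>> jog_arm(
  rows="-2.5 3.7 0 0 0 0 0;-2.5 3.7 0 0 0 0 0;-2.5 3.7 0 0 0 0 0;-2.5 3.7 0 0 0 0 0;-2.5 3.7 0 0 0 0 0",
)

```text
time: 46.52
position: [0.5663, 0.1485, 0.2084]
tool_rot: [0.271, -3.127, 0.002]
ft_force: [0.8, -0.7, 0.7]
grip_width: 0.499
grip_force: 0.0
```

>>> jog_arm(
  rows="-2.7 3.7 0 0 0 0 0;-2.7 3.7 0 0 0 0 0;0 0 0 0 0 0 0;0 0 0 0 0 0 0",
)

```text
time: 47.02
position: [0.6065, 0.2287, 0.2086]
tool_rot: [0.271, -3.127, 0.003]
ft_force: [0.1, -0.3, 0.6]
grip_width: 0.501
grip_force: 0.0
```

```bash
python3 -c "
from h import *
to((.608,.231,.128),9.9)
d=grab('top','t21'); tray(d)
e=grab('side','s21'); print(proj(e,[[.608,.231,.171]]))
m,p=blob(e['img'],(5,150,120),(18,255,255),(255,100,315,165)); print(len(p),p.min(0),p.max(0))
"
```

```text
t 47.02 pos [0.6065 0.2287 0.2086] ft [ 0.1 -0.3  0.6] gw 0.501 gf 0.0
shift cm [-0.21  0.22  8.06]
turn [-0.002 -0.003 -0.   ]
tray [ 308  200   96   74 4433] [ 0.4239 -0.3039] [(np.float64(0.169), np.float64(9.9)), (np.float64(0.248), np.float64(-79.2)), (np.float64(0.171), np.float64(-171.4)), (np.float64(0.244), np.float64(100.5))]
[[269.87968182 130.66177709]]
174 [255 126] [305 140]
```

>>> jog_arm(
  rows="-0.2 0.2 2.5 0 0 0 0;0 0 3 0 0 0 0;0 0 2.4 0 0 0 0;0 0 0 0 0 0 0;0 0 0 0 0 0 1",
  force=20,
)

```text
time: 47.75
position: [0.6095, 0.2316, 0.1331]
tool_rot: [-0.27, 3.128, 0.001]
ft_force: [0.3, -0.8, 1.0]
grip_width: 0.447
grip_force: 0.0
```

>>> jog_arm(
  rows="0 0 0 0 0 0 1;0 0 0 0 0 0 1;0 0 0 0 0 0 1;0 0 0 0 0 0 1",
)

```text
time: 48.25
position: [0.6095, 0.2314, 0.1325]
tool_rot: [-0.271, 3.129, -0.001]
ft_force: [-0.7, -3.3, 4.7]
grip_width: 0.183
grip_force: 20.0
```

Gripped; slide 17 cm back.

>>> jog_arm(
  rows="0 -2.8 0 0 0 0 1;0 -3.3 0 0 0 0 1;0 -3.3 0 0 0 0 1;0 -3.3 0 0 0 0 1;0 -3 0 0 0 0 1",
)

```text
time: 48.88
position: [0.6363, 0.0787, 0.1325]
tool_rot: [-0.274, 3.128, 0.004]
ft_force: [-0.5, 1.9, 3.3]
grip_width: 0.183
grip_force: 20.0
```

>>> jog_arm(
  rows="0 -0.8 0 0 0 0 1;0 -0.3 0 0 0 0 1;0 0 0 0 0 0 1;0 0 0 0 0 0 1",
)

```text
time: 49.38
position: [0.6382, 0.0678, 0.1325]
tool_rot: [-0.274, 3.128, 0.0]
ft_force: [-1.3, -1.9, 6.9]
grip_width: 0.18
grip_force: 20.0
```

>>> jog_arm(
  rows="0 -0.4 0 0 0 0 1;0 0 0 0 0 0 1;0 0 0 0 0 0 1",
)

```text
time: 49.75
position: [0.6387, 0.0648, 0.1325]
tool_rot: [-0.275, 3.129, 0.002]
ft_force: [-0.2, -0.8, 5.8]
grip_width: 0.182
grip_force: 20.0
```

>>> jog_arm(
  rows="0 -0.4 0 0 0 0 1;0 0 0 0 0 0 1;0 0 0 0 0 0 1",
)

```text
time: 50.12
position: [0.6388, 0.064, 0.1325]
tool_rot: [-0.278, 3.129, 0.007]
ft_force: [-2.5, 4.4, 6.9]
grip_width: 0.184
grip_force: 20.0
```

>>> jog_arm(
  rows="0 0.2 0 0 0 0 0;0 0 0 0 0 0 0;0 0 -4 0 0 0 0;0 0 -5 0 0 0 0;0 0 -3 0 0 0 0",
)

```text
time: 50.75
position: [0.6395, 0.0605, 0.2539]
tool_rot: [-0.271, 3.128, -0.0]
ft_force: [-0.6, 0.5, 0.0]
grip_width: 0.496
grip_force: 0.0
```

>>> jog_arm(
  rows="2 5 0 0 0 0 0;2 5 0 0 0 0 0;2 5 0 0 0 0 0;0 0 0 0 0 0 0;0 0 0 0 0 0 0",
)

```text
time: 51.38
position: [0.554, 0.1975, 0.2513]
tool_rot: [0.272, -3.13, 0.002]
ft_force: [0.5, -1.5, -0.3]
grip_width: 0.503
grip_force: 0.0
```

```bash
python3 -c "
from h import *
to((.608,.231,.128),9.9)
d=grab('top','t22'); tray(d); e=grab('side','s22')
a=e['img'][90:350,170:390]; b=d['img'][110:290,190:420]
a=cv2.resize(a,(400,473)); b=cv2.resize(b,(400,313)); 
im=np.zeros((473,800,3),np.uint8); im[:,:400]=a; im[:313,400:]=b; cv2.imwrite('pics/c9.png',im)"
```

```text
t 51.38 pos [0.554  0.1975 0.2513] ft [ 0.5 -1.5 -0.3] gw 0.503 gf 0.0
shift cm [-5.9   2.39 12.33]
turn [-0.001 -0.     0.   ]
tray [ 308  200   96   74 4445] [ 0.4238 -0.304 ] [(np.float64(0.169), np.float64(9.8)), (np.float64(0.248), np.float64(-79.4)), (np.float64(0.171), np.float64(-171.6)), (np.float64(0.244), np.float64(100.4))]
```

View pics/c9.png

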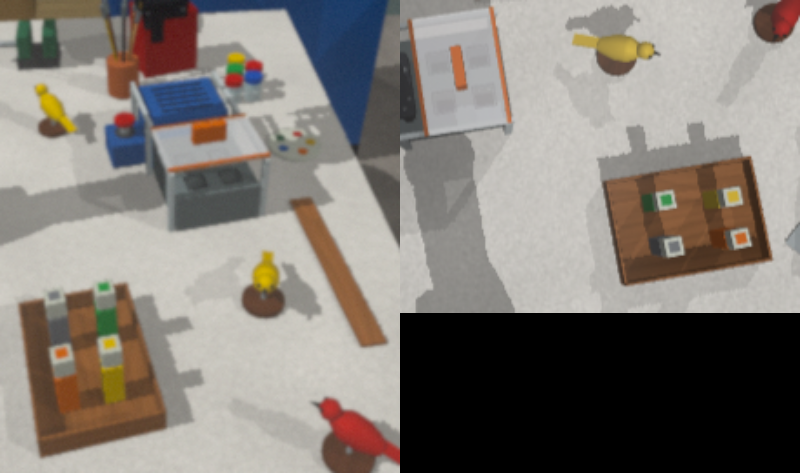

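The picture shows the grey, green, orange and yellow bottles standing in the tray. The cover is shut with its front edge at the shaker's front end, the wells are empty, the plunger is up and both birds are standing.

```bash
python3 -c "
from h import *
print(ticket.close_job())"
```

```text
the job is handed in; nothing more can be done
None
```

I handed the job in at about 51 s. I stopped the shaker with its cover shut, stood all four bottles I found (yellow, green, orange, grey) in the tray and slid the cover shut again; the last camera view shows both birds standing and the plunger up, but the hand-in gave no pass/fail result.

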